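Sort left- and right-hand registration corners

ROBOT

A 6-joint arm with a two-finger parallel gripper is mounted at the origin on a cart in front of the work surface, level with it; the furniture and walls round the work are solid. World frame = base frame: x ahead of the robot, y to its left, z up, the work surface at z = 0. Lengths are in m, angles in degrees, forces in N, time in s.
With the tool pointing down it reaches from about 0.25 to 0.725 m from the base axis. Payload 9.7 kg.
Tool frame: the origin (TCP) lies on the centre line of the jaws, within the pads' length; the fingertips stand bot.nose_length ahead of it and the grasp point (between the pads) lies 11 mm behind it (bot.nose_length is the distance from the TCP to the fingertips, in m); z points along the fingers, y is the line along which they close (so a half turn about z gives the same grasp; the last joint's range is limited). The gripper opens to 85 mm and grips with 20 to 120 N. Pads are 22 mm wide; open, the fingers measure 114 mm over their backs; the gripper's body (76 mm by 85 mm) begins 54 mm behind the grasp point. The pads swing forward as they close: fully open they stand 13 mm farther back than shut.
Start: joints at [74.599, 4.979, 10.078, 95.1, 0, 90], TCP at [0.146, 0.53, 0.239] pointing down, gripper open.
Joint ranges: [-179.16, 179.16], [-48.56, 103.87], [-65.8, 70.77], [-126.05, 130.52], [-82.76, 87.17], [-180, 180]. Speed limits (degrees/s): [127.2, 127.2, 147.25, 180, 180, 180].

INTERFACE

Orientations are given as [roll, pitch, yaw] about the fixed x, y, z axes, in that order (R = Rz(yaw) Ry(pitch) Rx(roll)).
In Python, from workcell import bot gives the robot as it stands. The module is installed in compiled form; this text tells all that it offers.
- The arm moves only by the shell command python3 -m inch 'ROWS' [OPENING] [FORCE]. ROWS is JSON, a list of rows, each a list of 4 numbers: the shift along the world's x, y, z in cm, then the turn about the world's z in degrees. A call has exactly 8 rows; each row is the pose to reach, as a shift and turn from the pose commanded when the call began; what a row does not reach only later rows make up. A row lasts 1/8 s, in which the tool goes at most 62.5 mm and 10.7 degrees, less where a joint would pass 70% of its speed; a pose out of reach is approached as far as the arm can. A call with a gripper value outside its range is refused whole. OPENING is the finger opening in cm, from 0 to 8.54, set as the call begins (- or left out, the last holds). The fingers move at their own pace and stop on an object; FORCE is the grip in N (left out, the last holds). Time passes only in rows, so rows that repeat a pose let the fingers close, or fill a call up. It gives the time, the measured TCP pose, the force, the opening and the grip force at its end, in the units of the state.
- bot.get_obs(): the state, without advancing time (a new reading comes with each control period).
- bot.camera(name): name is "side" or "top" or "wrist"; returns a dict with "img" (384x512x3 uint8, red, green, blue), "fovy" (degrees; the focal length in pixels is half the picture's height over the tangent of half this angle, whatever the lens; pixels are square), "cx", "cy" (the principal point, pixels), "dist" ([k1, k2, p1, p2, k3] as OpenCV has them; the pictures are not rectified), "R" (3x3) and "t" (3): a world point X has camera coordinates R X + t; the wrist camera has in their place "mount" (4x4, takes a point from camera to tool coordinates, whose origin is the TCP and whose axes are the flange's). Camera axes: x right, y down, z forward; pixel columns grow to the right and rows downward; lengths in m; the calibration is good to about 2 mm. A picture is of the moment at which its call begins: read the wrist's pose just before it. There is no depth.
- bot.job_done(): hands the job in; it is judged then, once.
Trained networks look in a picture, given as the dict that the camera call returned (one of the last four; its "shot" number tells which), for a name from the list of things; names that differ only in an ending like _2 or _b are one class to them, and where a whole thing is asked for, a point or a joint stands for the part that bears it (a point fixed in the world has none). Each returns a list of dicts, best first, with "score" (0 to 1); they miss things now and then, are a little off and sometimes report something else, mostly with a low value. They report only what shows in the picture. A call takes as long as a camera call. They do not tell look-alikes from the thing itself.
- bot.find_in(thing, picture): "point" ([column, row] in pixels, amid what is visible of it).
- bot.landmark_of(thing, picture): "point" ([column, row] in pixels: a listed point, or the origin of a listed thing).
The state is a dict: "time": time; "q": joint angles; "qd": joint speeds; "joint_efforts": joint torques, N m; "ee_pos": TCP position; "tcp_rot": TCP orientation; "wrist_force": force on the tool from outside, world axes, zero at the start; "torque": the same for the moment, N m; "opening": finger opening in m; "grasp_force": force on a finger pad.
Only numpy, scipy, OpenCV 4.12 (cv2) and the standard library are available. Lean on these libraries where they do the work, as an engineer would, in place of code of your own. Each camera call takes 0.05 s, during which the arm holds its last target. There are 200 camera calls.

TASK

Two loose wooden registration corners, one left-hand and one right-hand, lie among the things on the print table. Put each one into the tray whose screwed-down sample corner has the same hand, so that it lies flat on the tray's floor with its grip up. Set them down rather than dropping them, and leave the other things on the table where they are.

Things in the scene. Friction and masses are not known exactly. Their poses are not given: they have to be found in the camera images.
- left_corner_grip (a point): grip of the loose left-hand corner: dark wood block 60 long, 16 wide, on the long arm, top 46 mm above the corner's underside. Point 32 mm above the underside, inside the block on the long arm's centre line. x runs along the long arm towards the elbow, z up; the L reaches from x -58 to +42 mm, y -12 to +53 mm of this point. Starts flat on the table, grip up.
- right_corner_grip (a point): grip of the loose right-hand corner: dark wood block 60 long, 16 wide, on the long arm, top 46 mm above the corner's underside. Point 32 mm above the underside, inside the block on the long arm's centre line. x runs along the long arm towards the elbow, z up; the L reaches from x -58 to +42 mm, y -53 to +12 mm of this point. Starts flat on the table, grip up.
- left_corner: the loose left-hand corner: flat plain wooden L, 10 mm thick, arms 24 mm wide, outside lengths 100 and 65 mm, about 120 g. With the grip up, seen along the long arm from its plain end to the elbow, the short arm turns left (to +y). Origin under the middle of the long arm, axes as for its grip.
- right_corner: the loose right-hand corner: flat plain wooden L, 10 mm thick, arms 24 mm wide, outside lengths 100 and 65 mm, about 120 g. With the grip up, seen along the long arm from its plain end to the elbow, the short arm turns right (to -y). Origin under the middle of the long arm, axes as for its grip.
- left_tray: fixed plywood tray, outside 180 (x) x 134 (y) x 30 mm high, walls and floor 5 mm; origin at the centre of its underside. On a ledge at its far (+x) end, x 90 to 166 mm, a sample left-hand corner is screwed down, grip up (top at 58 mm). Only the sample tells the trays apart; either may stand at the left, slightly turned.
- right_tray: fixed plywood tray, outside 180 (x) x 134 (y) x 30 mm high, walls and floor 5 mm; origin at the centre of its underside. On a ledge at its far (+x) end, x 90 to 166 mm, a sample right-hand corner is screwed down, grip up (top at 58 mm). Only the sample tells the trays apart; either may stand at the left, slightly turned.
- eraser_mid (a point): eraser, 23x56x13 mm, loose, near the front edge; bystander, to be left where it stands; point at its centre, half-way up
- black_tape_mid (a point): roll of black cloth tape, 58 mm across, 19 mm high, loose; bystander, to be left where it stands; point at its centre, half-way up
- graphite_block_mid (a point): black graphite block, 22x75x14 mm, loose, near the front edge; bystander, to be left where it stands; point at its centre, half-way up
- binder_clip_1_mid (a point): black binder clip, 34x32x31 mm, loose, between the trays; bystander, to be left where it stands; point on its axis, 9 mm up
Things that resemble listed ones, but are neither listed nor needed, are in the scene too. What is shaped like the right_corner but red is not meant.

How it is judged:
By the outcome, as a careful person would: the job done as asked, in the order asked, and still so for the second after the job is handed in, with the robot touching nothing.
It also fails if it takes over 46 s, if anything falls off the work surface, if the arm or the gripper's body presses on something with over 40 N, if the wrist force passes 120 N, or if a joint passes its speed limit or range.

## Working session

There is one attempt and no reset: what is moved stays moved. The work goes in short steps, Python scripts to look and compute and a shell command to move; the robot and the scene stay as the last step left them, time stands still between calls to the robot, and variables do not carry over. Pictures are saved under pics/ and viewed, at most 10 in all, crops included, and the job is handed in when it is done.

```bash
mkdir -p pics
cat > h.py <<'E'
import numpy as np, cv2
from workcell import bot
from scipy.spatial.transform import Rotation as Ro
def cam(n):
    o=bot.get_obs(); c=bot.camera(n); c['o']=o
    f=192/np.tan(np.radians(c['fovy']/2)); c['K']=np.array([[f,0,c['cx']],[0,f,c['cy']],[0,0,1.]])
    if n=='wrist':
        T=np.eye(4);T[:3,:3]=Ro.from_euler('xyz',o['tcp_rot'],degrees=True).as_matrix();T[:3,3]=o['ee_pos']
        M=np.linalg.inv(T@np.array(c['mount'])); c['R'],c['t']=M[:3,:3],M[:3,3]
    c['R']=np.array(c['R']);c['t']=np.array(c['t'])
    return c
def ray(c,p,z):
    u=cv2.undistortPoints(np.array([[p]],float),c['K'],np.array(c['dist'],float))[0,0]
    d=c['R'].T@np.array([u[0],u[1],1]); o=-c['R'].T@c['t']
    return o+d*(z-o[2])/d[2]
def proj(c,X):
    return cv2.projectPoints(np.array(X,float).reshape(-1,1,3),cv2.Rodrigues(c['R'])[0],c['t'],c['K'],np.array(c['dist'],float))[0][:,0]
def save(c,n): cv2.imwrite('pics/'+n,cv2.cvtColor(c['img'],cv2.COLOR_RGB2BGR))
E
python3 - <<'E'
from h import *
print(bot.get_obs(),bot.nose_length)
for n in ('top','side'):
    c=cam(n);save(c,n+'1.png')
    print(n,-c['R'].T@c['t'])
    for t,z in (('left_corner_grip',.032),('right_corner_grip',.032),('left_corner',0),('right_corner',0),('left_tray',0),('right_tray',0),('eraser_mid',.007),('black_tape_mid',.01),('graphite_block_mid',.007),('binder_clip_1_mid',.009)):
        print(t,[(round(d['score'],2),np.round(d['point']).tolist(),ray(c,d['point'],z)[:2].round(3).tolist()) for d in bot.landmark_of(t,c)[:4]])
E
```

```text
{'time': 0.0, 'q': array([7.46011566e+01, 5.01136715e+00, 1.00349390e+01, 9.50993256e+01,
       6.39205056e-05, 9.00007895e+01]), 'qd': array([-0.0914802 , -0.0400428 , -0.01557848, -0.03992591, -0.00439571,
        0.01659681]), 'joint_efforts': array([-8.79950312e-04, -5.20386815e+01,  4.64806473e+01,  1.61459885e-02,
       -5.42958514e-05,  1.84361556e-05]), 'ee_pos': array([0.14598809, 0.53004936, 0.23858484]), 'tcp_rot': array([-1.79924246e+02, -6.28765801e-05,  1.64600367e+02]), 'wrist_force': array([ 0.51018175, -0.38983104, -0.28657578]), 'torque': array([-0.05311547,  0.02145044, -0.04846341]), 'grasp_force': 0.0, 'opening': 0.0853880295341293} 0.008
top [ 0.4765651  -0.005433    0.88991882]
left_corner_grip [(0.56, [290.0, 166.0], [0.597, -0.077]), (0.48, [233.0, 160.0], [0.611, 0.066])]
right_corner_grip [(0.86, [232.0, 153.0], [0.63, 0.067]), (0.67, [240.0, 218.0], [0.468, 0.046])]
left_corner [(0.63, [285.0, 168.0], [0.596, -0.066]), (0.31, [260.0, 130.0], [0.694, -0.003])]
right_corner [(0.79, [233.0, 158.0], [0.623, 0.068]), (0.55, [244.0, 215.0], [0.476, 0.039])]
le
[... 310 characters left out ...]
0], [0.695, -0.008])]
side [ 0.26432281 -0.6840931   0.5125733 ]
left_corner_grip [(0.72, [302.0, 216.0], [0.591, -0.069])]
right_corner_grip [(0.86, [289.0, 178.0], [0.629, 0.075]), (0.73, [218.0, 198.0], [0.458, 0.049])]
left_corner []
right_corner [(0.8, [288.0, 197.0], [0.616, 0.05]), (0.67, [352.0, 284.0], [0.605, -0.238]), (0.63, [228.0, 212.0], [0.476, 0.04])]
left_tray [(0.91, [352.0, 284.0], [0.604, -0.238])]
right_tray [(0.57, [238.0, 160.0], [0.569, 0.252])]
eraser_mid [(0.73, [207.0, 242.0], [0.407, -0.05])]
black_tape_mid [(0.82, [243.0, 287.0], [0.429, -0.187])]
graphite_block_mid [(0.61, [186.0, 179.0], [0.422, 0.193])]
binder_clip_1_mid [(0.65, [327.0, 198.0], [0.685, -0.0])]
```

View pics/top1.png

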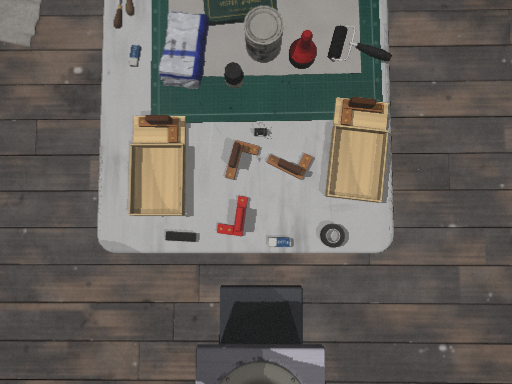

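View pics/side1.png

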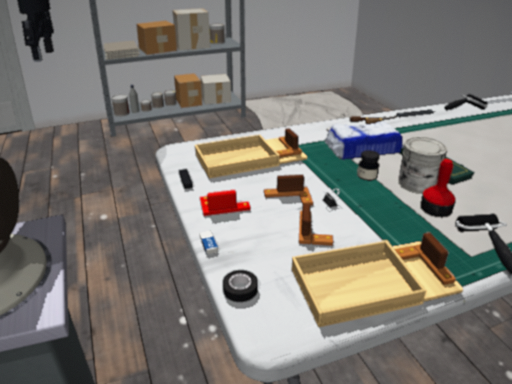

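Run:
```python
from h import *
c=cam('top');i=cv2.cvtColor(c['img'],cv2.COLOR_RGB2BGR)
cv2.imwrite('pics/crop.png',cv2.resize(i[90:210,120:400],None,fx=2.85,fy=2.85,interpolation=cv2.INTER_CUBIC))
hsv=cv2.cvtColor(i,cv2.COLOR_BGR2HSV)
m=((hsv[...,1]>90)&(hsv[...,0]<22)).astype(np.uint8)
for n,(x0,x1,y0,y1) in dict(R=(218,264,136,184),L=(264,318,148,184)).items():
    ys,xs=np.nonzero(m[y0:y1,x0:x1]); pts=np.c_[xs+x0,ys+y0]
    W=np.array([ray(c,p,.01)[:2] for p in pts]); r=cv2.minAreaRect(W.astype(np.float32)*1000); print(n,r,cv2.boxPoints(r).round())
```

```text
R ((612.16796875, 44.45441818237305), (62.7654914855957, 98.31507873535156), 74.63862609863281) [[556.  27.]
 [651.   1.]
 [668.  62.]
 [573.  88.]]
L ((616.8247680664062, -75.89451599121094), (98.36450958251953, 62.715946197509766), 63.06563186645508) [[ 567. -106.]
 [ 623. -134.]
 [ 667.  -46.]
 [ 611.  -18.]]
```

View pics/crop.png

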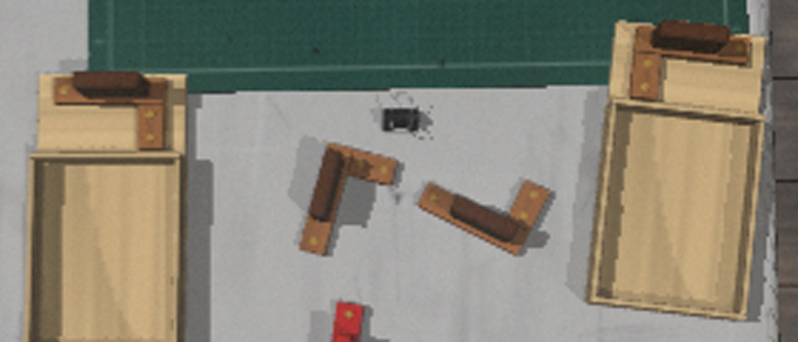

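The crop confirms the hands. The loose corner at crop (330,195) is right-hand and the one at (485,215) is left-hand. The right-hand sample is on the left tray at (110,100) and the left-hand sample on the right one at (690,50).

```bash
python3 -m inch '[[4,-4,0,0],[8,-8,0,0],[12,-12,0,0],[16,-16,0,0],[20,-20,0,0],[24,-24,0,0],[28,-28,0,0],[32,-32,0,0]]' 5; python3 -m inch '[[4,-4,-1,0],[8,-7.5,-2,0],[12,-11,-4,0],[16,-14.6,-6,0],[16,-14.6,-7,0],[16,-14.6,-8,0],[16,-14.6,-8,0],[16,-14.6,-8,0]]'
python3 - <<'E'
from h import *
c=cam('wrist');save(c,'w1.png');print(c['o']['ee_pos'],c['o']['tcp_rot'])
for t,z in (('right_corner_grip',.032),('right_corner',0),('left_corner_grip',.032),('left_corner',0)):
    print(t,[(round(d['score'],2),np.round(d['point']).tolist(),ray(c,d['point'],z)[:2].round(3).tolist()) for d in bot.landmark_of(t,c)[:4]])
i=cv2.cvtColor(c['img'],cv2.COLOR_RGB2BGR).copy()
# expected top of grip block and L outline
R=Ro.from_euler('z',-15.3,degrees=True).as_matrix()
g=np.array([.627,.064,0])
for P,z in (([[-30,8],[30,8],[30,-8],[-30,-8]],.046),([[-58,12],[42,12],[42,-53],[18,-53],[18,-12],[-58,-12]],.01)):
    X=[g+R@np.array([a/1e3,b/1e3,z]) for a,b in P]
    cv2.polylines(i,[proj(c,X).round().astype(np.int32)],True,(0,255,0))
cv2.imwrite('pics/w1.png',i)
E
```

```text
time: 2.15
ee_pos: [0.4672, 0.2087, 0.2395]
tcp_rot: [180.0, 0.0, 164.6]
wrist_force: [0.5, 0.1, 0.8]
opening: 0.0502
grasp_force: 0.0
time: 3.15
ee_pos: [0.6258, 0.0652, 0.1605]
tcp_rot: [180.0, 0.1, 164.7]
wrist_force: [0.9, 0.3, -0.4]
opening: 0.0503
grasp_force: 0.0
[0.62581877 0.06515488 0.16049863] [1.79964470e+02 8.11562000e-02 1.64672004e+02]
right_corner_grip [(0.78, [188.0, 8.0], [0.465, 0.051]), (0.77, [256.0, 187.0], [0.627, 0.064])]
right_corner [(0.67, [257.0, 171.0], [0.62, 0.067]), (0.61, [200.0, 28.0], [0.474, 0.052])]
left_corner_grip [(0.62, [116.0, 194.0], [0.596, -0.071])]
left_corner [(0.95, [137.0, 186.0], [0.601, -0.064])]
```

View pics/w1.png

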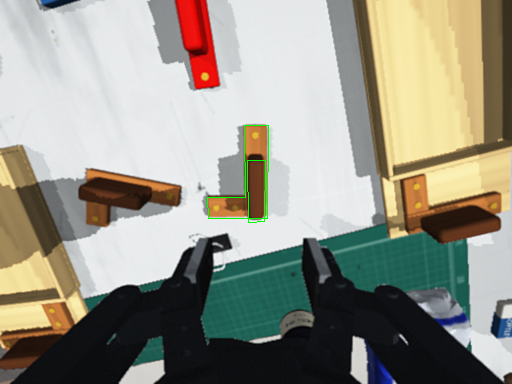

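The wrist picture shows the right-hand corner under the tool. The drawn outline matches it within 2 mm (grip at 256,187).

```bash
python3 -m inch '[[0,0,-2.5,0],[0,0,-5,0],[0,0,-7.5,0],[0,0,-9.5,0],[0,0,-11.5,0],[0,0,-12.5,0],[0,0,-13.4,0],[0,0,-13.4,0]]' && python3 -m inch '[[0,0,0,0],[0,0,0,0],[0,0,0,0],[0,0,0,0],[0,0,0,0],[0,0,0,0],[0,0,0,0],[0,0,0,0]]' 0.5 45 && python3 -m inch '[[0,0,0.7,0],[0,0,1.5,0],[0,0,3,0],[0,0,4.5,0],[0,0,6,0],[0,0,7.5,0],[0,0,9,0],[0,0,9,0]]'
```

```text
time: 4.4
ee_pos: [0.6259, 0.0642, 0.0249]
tcp_rot: [-180.0, -0.0, 164.6]
wrist_force: [-0.3, 0.3, 0.1]
opening: 0.0498
grasp_force: 0.0
time: 5.4
ee_pos: [0.6265, 0.0643, 0.026]
tcp_rot: [180.0, 0.1, 164.6]
wrist_force: [-0.2, 0.4, 6.5]
opening: 0.015
grasp_force: 45.0
time: 6.4
ee_pos: [0.6268, 0.0644, 0.1169]
tcp_rot: [179.9, 0.1, 164.6]
wrist_force: [-0.2, -0.2, -1.4]
opening: 0.0152
grasp_force: 44.1
```

```bash
python3 -m inch '[[-0.5,2,0,2],[-1.5,6,0,5],[-2.5,10,0,8],[-3.5,14,0,11],[-4.3,18,0,13],[-4.9,21,0,14.4],[-4.9,21,0,14.4],[-4.9,21,0,14.4]]'
python3 - <<'E'
from h import *
print(bot.get_obs()['ee_pos'])
for n in ('wrist','top','side'):
    c=cam(n)
    print(n,[(round(d['score'],2),ray(c,d['point'],z)[:2].round(3).tolist()) for t,z in (('right_tray',0),('left_tray',0)) for d in bot.landmark_of(t,c)[:2]])
    if n=='side': continue
    i=cv2.cvtColor(c['img'],cv2.COLOR_RGB2BGR).copy()
    for g,a in (([.569,.2535,0],-1),([.604,-.242,0],-7)):
        R=Ro.from_euler('z',a,degrees=True).as_matrix()
        X=[np.array(g)+R@np.array([x/1e3,y/1e3,.03]) for x,y in ((90,67),(90,-67),(-90,-67),(-90,67))]
        cv2.polylines(i,[proj(c,X).round().astype(np.int32)],True,(0,255,0))
    cv2.imwrite('pics/p2%s.png'%n,i if n=='wrist' else cv2.resize(i[90:210,120:400],None,fx=2.85,fy=2.85,interpolation=cv2.INTER_CUBIC))
E
```

```text
time: 7.4
ee_pos: [0.5765, 0.2743, 0.1146]
tcp_rot: [-180.0, -0.1, 179.0]
wrist_force: [-0.2, -0.0, -0.1]
opening: 0.0154
grasp_force: 44.2
[0.57653691 0.274336   0.11464192]
wrist [(0.72, [0.566, 0.259])]
top [(0.97, [0.573, 0.253]), (0.33, [0.698, -0.012]), (0.6, [0.609, -0.243])]
side [(0.65, [0.565, 0.236]), (0.75, [0.608, -0.239])]
```

View pics/p2wrist.png

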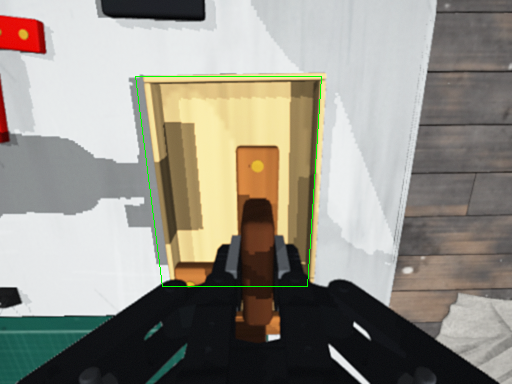

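View pics/p2top.png

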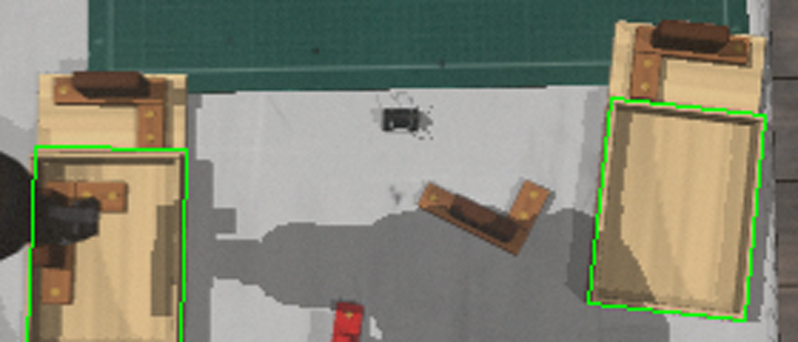

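The corner is over the left-side (right-hand) tray, and both drawn tray rims lie on the real ones within about 3 mm. Now lowering it.

```bash
python3 -m inch '[[0,0,-2,0],[0,0,-4,0],[0,0,-5.5,0],[0,0,-6.7,0],[0,0,-7.4,0],[0,0,-7.9,0],[0,0,-8.2,0],[0,0,-8.3,0]]';python3 -m inch '[[0,0,-0.05,0],[0,0,-0.1,0],[0,0,-0.1,0],[0,0,-0.1,0],[0,0,-0.1,0],[0,0,-0.1,0],[0,0,-0.1,0],[0,0,-0.1,0]]'
```

```text
time: 8.85
ee_pos: [0.5772, 0.2743, 0.0324]
tcp_rot: [180.0, 0.0, 179.0]
wrist_force: [0.3, 0.2, -0.5]
opening: 0.0151
grasp_force: 44.2
time: 9.85
ee_pos: [0.5771, 0.2742, 0.0313]
tcp_rot: [180.0, 0.0, 179.0]
wrist_force: [-0.3, -0.0, -1.4]
opening: 0.0155
grasp_force: 44.2
```

```bash
python3 -m inch '[[0,0,-0.03,0],[0,0,-0.06,0],[0,0,-0.09,0],[0,0,-0.1,0],[0,0,-0.1,0],[0,0,-0.1,0],[0,0,-0.1,0],[0,0,-0.1,0]]'
```

```text
time: 10.85
ee_pos: [0.5771, 0.2743, 0.0311]
tcp_rot: [180.0, 0.0, 179.0]
wrist_force: [-2.7, -2.1, 5.7]
opening: 0.0154
grasp_force: 45.2
```

```bash
python3 -m inch '[[0,0,0,0],[0,0,0,0],[0,0,0,0],[0,0,0,0],[0,0,0.5,0],[0,0,2,0],[0,0,5,0],[0,0,9,0]]' 3.2; python3 -m inch '[[0,0,3,0],[0,-4,4,-10],[0,-9,4,-20],[0,-14,4,-30],[0,-19,4,-40],[0.5,-24,4,-50],[1,-29,4,-60],[1.5,-34.6,4,-70]]' 5; python3 -m inch '[[0,0,0,-10],[0,0,0,-20],[0,0,0,-30],[0,0,0,-40],[0,0,0,-46],[0,0,0,-46],[0,0,0,-46],[0,0,0,-46]]'
python3 - <<'E'
from h import *
c=cam('wrist');print(c['o']['ee_pos'],c['o']['tcp_rot'])
for t,z in (('left_corner_grip',.032),('left_corner',0)):
    print(t,[(round(d['score'],2),np.round(d['point']).tolist(),ray(c,d['point'],z)[:2].round(3).tolist()) for d in bot.landmark_of(t,c)[:4]])
i=cv2.cvtColor(c['img'],cv2.COLOR_RGB2BGR).copy()
R=Ro.from_euler('z',-116.9,degrees=True).as_matrix()
g=np.array([.595,-.074,0])
for P,z in (([[-30,8],[30,8],[30,-8],[-30,-8]],.046),([[-58,-12],[42,-12],[42,53],[18,53],[18,12],[-58,12]],.01)):
    X=[g+R@np.array([a/1e3,b/1e3,z]) for a,b in P]
    cv2.polylines(i,[proj(c,X).round().astype(np.int32)],True,(0,255,0))
t=cam('top')['img'][90:230,115:215,::-1]
t=cv2.resize(t,None,fx=2.7,fy=2.7); o=np.zeros((384,782,3),np.uint8);o[:,:512]=i;o[:t.shape[0],512:]=t
cv2.imwrite('pics/w3.png',o)
E
```

```text
time: 11.85
ee_pos: [0.5767, 0.2741, 0.1217]
tcp_rot: [-180.0, -0.0, 179.0]
wrist_force: [1.1, 0.0, 0.2]
opening: 0.0319
grasp_force: 0.0
time: 12.85
ee_pos: [0.5922, -0.0732, 0.1619]
tcp_rot: [179.9, 0.0, 108.7]
wrist_force: [0.6, 0.4, 0.8]
opening: 0.0501
grasp_force: 0.0
time: 13.85
ee_pos: [0.5921, -0.0717, 0.1605]
tcp_rot: [180.0, -0.0, 63.1]
wrist_force: [0.2, -0.4, -0.4]
opening: 0.05
grasp_force: 0.0
[ 0.59210302 -0.07173697  0.16054547] [ 1.79985781e+02 -5.57276837e-03  6.30780121e+01]
left_corner_grip [(0.72, [262.0, 183.0], [0.598, -0.07])]
left_corner [(0.64, [260.0, 169.0], [0.599, -0.065])]
```

View pics/w3.png

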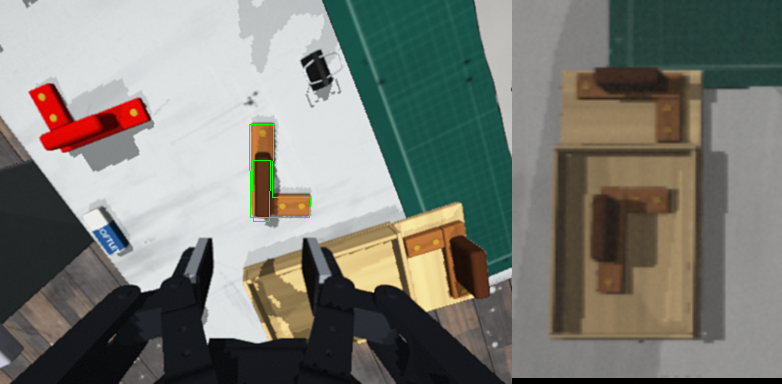

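The right-hand corner lies flat in its tray (right panel, about 620,240). The left-hand corner is under the tool, and its outline agrees to about 2 mm.

```bash
python3 -m inch '[[0.4,0,-2.5,0],[0.4,0,-5,0],[0.4,0,-7.5,0],[0.4,0,-9.5,0],[0.4,0,-11.5,0],[0.4,0,-12.5,0],[0.4,0,-13.3,0],[0.4,0,-13.3,0]]' && python3 -m inch '[[0,0,0,0],[0,0,0,0],[0,0,0,0],[0,0,0,0],[0,0,0,0],[0,0,0,0],[0,0,0,0],[0,0,0,0]]' 0.5 45 && python3 -m inch '[[0,0,0.7,0],[0,0,1.5,0],[0,0,3,0],[0,0,4.5,0],[0,0,6,0],[0,0,7.5,0],[0,0,9,0],[0,0,9,0]]'
```

```text
time: 15.05
ee_pos: [0.596, -0.0717, 0.0271]
tcp_rot: [-180.0, 0.0, 63.0]
wrist_force: [-0.1, 0.1, 0.3]
opening: 0.0498
grasp_force: 0.0
time: 16.05
ee_pos: [0.5965, -0.0718, 0.028]
tcp_rot: [179.9, -0.0, 63.0]
wrist_force: [-0.1, -0.6, 5.5]
opening: 0.015
grasp_force: 46.2
time: 17.05
ee_pos: [0.5968, -0.0718, 0.1189]
tcp_rot: [179.9, -0.0, 63.0]
wrist_force: [-0.3, 0.3, -1.5]
opening: 0.0154
grasp_force: 45.2
```

```bash
python3 -m inch '[[0,-1.5,0,-10],[0,-4,0,-20],[0.1,-6.5,0,-30],[0.1,-9,0,-40],[0.2,-11.5,0,-50],[0.3,-13.5,0,-60],[0.3,-14.9,0,-70],[0.3,-14.9,0,-70]]'
python3 - <<'E'
from h import *
t=cam('top')['img'][90:230,215:415,::-1];w=cam('wrist')['img'][:,:,::-1]
o=np.zeros((384,782,3),np.uint8);o[:,:512]=w;o[:189,512:]=cv2.resize(t,(270,189));cv2.imwrite('pics/w4.png',o)
E
python3 -m inch '[[0,0,-0.5,0],[0,0,-1,0],[0,0,-1.5,0],[0,0,-2,0],[0,0,-2.5,0],[0,0,-2.5,0],[0,0,-2.5,0],[0,0,-2.5,0]]'
```

```text
time: 18.05
ee_pos: [0.5987, -0.2214, 0.1164]
tcp_rot: [-180.0, 0.1, -7.0]
wrist_force: [-0.2, 0.4, -1.0]
opening: 0.015
grasp_force: 45.2
time: 19.15
ee_pos: [0.5992, -0.2208, 0.0926]
tcp_rot: [180.0, -0.0, -7.0]
wrist_force: [-1.1, -0.4, -1.7]
opening: 0.0153
grasp_force: 45.2
```

View pics/w4.png

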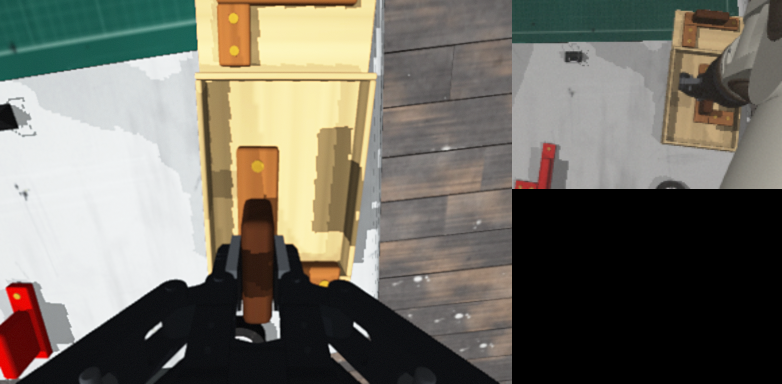

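The left-hand corner hangs inside the walls of the left-hand tray, squared up to it (grip at about 258,230). Lowering it now.

```bash
python3 -m inch '[[0,0,-1.5,0],[0,0,-3,0],[0,0,-4.2,0],[0,0,-5,0],[0,0,-5.5,0],[0,0,-5.8,0],[0,0,-5.9,0],[0,0,-5.9,0]]';python3 -m inch '[[0,0,-0.03,0],[0,0,-0.06,0],[0,0,-0.1,0],[0,0,-0.1,0],[0,0,-0.1,0],[0,0,-0.1,0],[0,0,-0.1,0],[0,0,-0.1,0]]'
```

```text
time: 20.15
ee_pos: [0.5992, -0.2208, 0.0336]
tcp_rot: [180.0, -0.0, -7.0]
wrist_force: [0.2, 0.5, -0.9]
opening: 0.0153
grasp_force: 45.2
time: 21.15
ee_pos: [0.5992, -0.2208, 0.0331]
tcp_rot: [180.0, -0.0, -7.0]
wrist_force: [-2.9, 1.3, 5.9]
opening: 0.0153
grasp_force: 46.1
```

Contact at 5.9 N, so I'll release it, go straight up and check.

```bash
python3 -m inch '[[0,0,0,0],[0,0,0,0],[0,0,0,0],[0,0,0,0],[0,0,0.5,0],[0,0,2,0],[0,0,5,0],[0,0,9,0]]' 3.2; python3 -m inch '[[0,0,4,0],[-1,4,8,0],[-4,9,11,0],[-8,13,11,0],[-12,18,11,0],[-15,22,11,0],[-15,22,11,0],[-15,22,11,0]]'
python3 - <<'E'
from h import *
c=cam('top');t=c['img'][85:255,100:400,::-1];cv2.imwrite('pics/end.png',cv2.resize(t,None,fx=2.6,fy=2.6))
for t,z in (('eraser_mid',.007),('black_tape_mid',.01),('graphite_block_mid',.007),('binder_clip_1_mid',.009)):
    print(t,[(round(d['score'],2),ray(c,d['point'],z)[:2].round(3).tolist()) for d in bot.landmark_of(t,c)[:2]])
E
```

```text
time: 22.15
ee_pos: [0.5987, -0.2207, 0.1236]
tcp_rot: [-180.0, 0.0, -7.0]
wrist_force: [0.8, -1.2, -0.7]
opening: 0.0317
grasp_force: 0.0
time: 23.15
ee_pos: [0.447, -0.0316, 0.2332]
tcp_rot: [-178.7, -0.1, -4.8]
wrist_force: [-0.1, -0.4, 0.5]
opening: 0.0319
grasp_force: 0.0
eraser_mid []
black_tape_mid []
graphite_block_mid [(0.67, [0.686, -0.003]), (0.63, [0.427, 0.201])]
binder_clip_1_mid [(0.57, [0.698, -0.009])]
```

View pics/end.png

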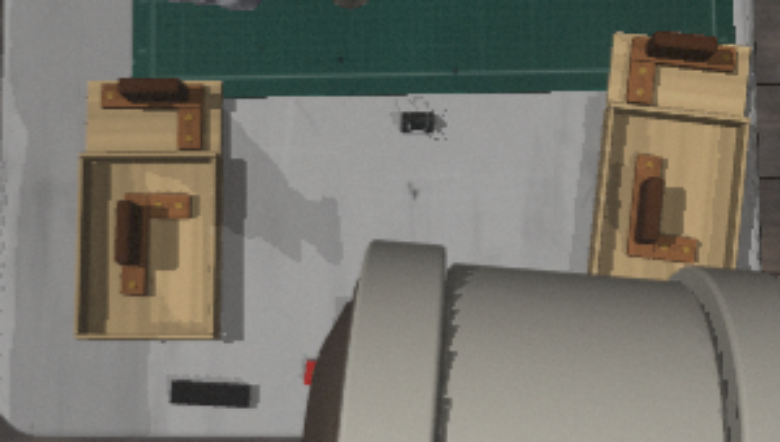

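Both corners lie flat in their matching trays (at about 145,240 and 655,210), and the arm is clear of everything. I'll let it settle and hand in.

```bash
python3 -m inch '[[0,0,0,0],[0,0,0,0],[0,0,0,0],[0,0,0,0],[0,0,0,0],[0,0,0,0],[0,0,0,0],[0,0,0,0]]'; python3 -c "from workcell import bot; print(bot.job_done())"
```

```text
time: 24.4
ee_pos: [0.4464, -0.0315, 0.2323]
tcp_rot: [-178.7, 0.0, -4.8]
wrist_force: [0.3, 0.7, 0.0]
opening: 0.0321
grasp_force: 0.0
the job is handed in; nothing more can be done
None
```

Each corner now lies flat, grip up, in the tray with the same-hand sample, and the job was handed in at about 24 s; the arm hid the eraser and black tape in the last picture, so I couldn't confirm that those two stayed put.

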